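Square a turning blank into the corner stop

ROBOT

A 6-joint arm with a two-finger parallel gripper is mounted at the origin on the work surface. World frame = base frame: x ahead of the robot, y to its left, z up, the work surface at z = 0. Lengths are in m, angles in degrees, forces in N, time in s.
With the tool pointing down it reaches from about 0.35 to 0.875 m from the base axis. Payload 4.2 kg.
Tool frame: the origin (TCP) lies at the centre of the arm's flange, where the gripper is bolted on; the fingertips stand arm.finger_overhang ahead of it and the grasp point (between the pads) lies 155 mm ahead of it (arm.finger_overhang is the distance from the TCP to the fingertips, in m); z points along the fingers, y is the line along which they close (so a half turn about z gives the same grasp; the last joint's range is limited). The gripper opens to 85 mm and grips with 20 to 120 N. Pads are 22 mm wide; open, the fingers measure 114 mm over their backs; the gripper's body (76 mm by 85 mm) begins 54 mm behind the grasp point. The pads swing forward as they close: fully open they stand 13 mm farther back than shut.
Start: joints at [-59.782, 22.042, 0.453, 0, -68.411, -14.817], TCP at [0.166, -0.603, 0.405] pointing down, gripper open.
Joint ranges: [-179.83, 179.83], [-69.29, 118.12], [-61.27, 80.66], [-181.25, 117.63], [-171.15, -9.14], [-177.46, 177.46]. Speed limits (degrees/s): [159.86, 159.86, 180, 180, 180, 180].

INTERFACE

Orientations are given as [roll, pitch, yaw] about the fixed x, y, z axes, in that order (R = Rz(yaw) Ry(pitch) Rx(roll)).
In Python, from station import arm gives the robot as it stands. The module is installed in compiled form; this text tells all that it offers. Calls block until the motion is done:
- arm.movep(position, orientation): joint-space move of the TCP to a pose.
- arm.move_straight(position, rotation=None, feed=0.15, stop_force=None): straight line of the TCP; rotation=None keeps the orientation; feed is the mean speed in m/s. With stop_force (N) it stops when the force on the tool has changed by that much, and returns True; else False.
- arm.move_j(angles): joint-space move.
- arm.move_gripper(opening, grip_force=None): finger opening in m; grip_force is the grip in N (None keeps the last); returns when the fingers have stopped.
- arm.wait(seconds).
- arm.solve_ik(position, orientation): joint angles nearest the present ones, or None.
- arm.get_obs(): the state.
- arm.camera(name): name is "scene" or "top" or "wrist"; returns a dict with "frame" (400x640x3 uint8, red, green, blue), "fx", "fy", "cx", "cy" (pixels), "R" (3x3) and "t" (3): a world point X has camera coordinates R X + t. Camera axes: x right, y down, z forward; pixel columns grow to the right and rows downward; lengths in m; the calibration is good to about 2 mm. A picture is of the moment at which its call begins. There is no depth.
A pose or a line that the arm cannot do raises arm.PlanningError and nothing moves.
- arm.job_done(): hands the job in; it is judged then, once.
The state is a dict: "time": time; "q": joint angles; "qd": joint speeds; "joint_efforts": joint torques, N m; "position": TCP position; "orientation": TCP orientation; "wrist_force": force on the tool from outside, world axes, zero at the start; "torque": the same for the moment, N m; "grip_width": finger opening in m; "gripper_force": force on a finger pad.
Only numpy, scipy, OpenCV 4.12 (cv2) and the standard library are available. Lean on these libraries where they do the work, as an engineer would, in place of code of your own. Each camera call takes 0.05 s, during which the arm holds its last target. There are 200 camera calls.

TASK

Push the longer of the two square-sawn dark wooden blanks along the bench until its long side lies flush along the aluminium fence and its end is hard up against the steel end stop, so that it sits square in the corner, ready for marking. Only push it with the fingers: do not lift it or tip it, and leave everything else on the bench where it is.

Things in the scene. Friction and masses are not known exactly. Their poses are not given: they have to be found in the camera images.
- stop: corner stop, fixed. Origin: the inside corner at bench level. Aluminium fence: from the corner 450 mm along -y; working face x = 0, looks to -x (to the robot); 30 mm thick, 25 mm high. Steel end stop at its left end: working face y = 0, looks to -y; 40 mm thick, spans x -70 to +30 mm, 40 mm high; black knob on it at x = +10 mm, up to 63 mm high. A blank set home is centred at x -25, y -65 mm
- long: the LONGER square-sawn blank, the one to push: loose, dark wood, 50 x 130 x 40 mm high (x, y, z), 0.13 to 0.26 kg; origin at the centre of its underside, y axis along its length. It starts clear of the fence on the robot's side, turned at most 0.5 rad from world y, well to the right of the end stop
- short: the SHORTER square-sawn blank, a bystander: same dark wood, 50 x 80 x 40 mm high (x, y, z); origin at the centre of its underside, y axis along its length
- bowl_blank: bystander: round pale wooden bowl blank, 112 mm diameter, 48 mm high; origin at the centre of its underside
- jar: bystander: amber jar of finish, 68 mm diameter, 85 mm high; origin at the centre of its underside
- mallet: bystander: wooden mallet lying on the bench, handle along its -x axis (reaches 150 mm from the origin), head 72 mm diameter and 100 mm long across at x = +26 mm; origin on the bench under it
- gouge: bystander: turning gouge lying on the bench, 385 mm long along its x axis (wooden handle from -200 to 0 mm, steel blade 17 to 185 mm), 32 mm thick; origin on the bench under the ferrule
- chuck: bystander: steel four-jaw lathe chuck, 94 mm diameter, 63 mm high; origin at the centre of its underside
- pencil: bystander: pencil, 162 mm long along its x axis, 8 mm thick; origin on the bench under its middle
- dowel: bystander: upright round pale dowel offcut, 40 mm diameter, 70 mm high; origin at the centre of its underside
Not all that is in view belongs to the job. What is shaped like the long but blue or purple is not meant.

How it is judged (in metres and radians):
At the end, for the whole second after the job is handed in: the longer blank lies flat and at rest on the bench, its long side within 3 mm of the fence, its end within 3 mm of the end stop, and parallel to the fence within 0.03 rad (x of long in the frame of stop between -0.028 and -0.022 m and y of long in the frame of stop between -0.068 and -0.062 m and angle between the y axis of long and the y axis of stop, either way round below 0.03 rad and angle between long's own z axis and vertical below 0.03 rad and height (world z) of long below 0.004 m and linear speed of long below 0.01 m/s); the robot touches nothing.
It fails at once if the longer blank is lifted off the bench (over 8 mm) or tipped (over 0.15 rad) (height (world z) of long above 0.008 m or angle between long's own z axis and vertical above 0.15 rad).
It fails at once if anything else on the bench (shorter blank, bowl blank, jar, mallet, gouge, chuck, pencil, dowel) is moved by more than 25 mm (distance of any of short, bowl_blank, jar, mallet, gouge, chuck, pencil, dowel from where it was at the start of the episode above 0.025 m).
It also fails if it takes over 64 s, if anything falls off the work surface, if the arm or the gripper's body presses on something with over 40 N, if the wrist force passes 120 N, or if a joint passes its speed limit or range.

## Working session

There is one attempt and no reset: what is moved stays moved. The work goes in short steps, each a Python script; the robot and the scene stay as the last script left them, time stands still between calls to the robot, and variables do not carry over. Pictures are saved under pics/ and viewed, at most 10 in all, crops included, and the job is handed in when it is done.

```bash
mkdir -p pics; python3 - <<'E'
from station import arm
import cv2,pickle
for n in ("top","scene"):
    c=arm.camera(n); cv2.imwrite(f"pics/{n}0.png",c["frame"][:,:,::-1]); pickle.dump(c,open(f"{n}0.pkl","wb"))
    print(n,c["fx"],c["cx"],c["cy"],c["R"],c["t"])
o=arm.get_obs();print(o["time"],arm.finger_overhang,o["orientation"],o["position"],o["grip_width"])
E
```

```text
top 508.1940363620352 326.2984440467878 196.69866205461148 [[-0.01310026 -0.99990066  0.00520108]
 [-0.97991179  0.01180283 -0.19908182]
 [ 0.19900066 -0.00770462 -0.97996907]] [0.00408882 0.56907143 1.39334758]
scene 376.056763793391 323.0332156267561 204.78379538169125 [[ 0.75203354  0.65909098 -0.00668066]
 [ 0.3561103  -0.41481492 -0.83732553]
 [-0.55464494  0.62731783 -0.54666382]] [-0.41083911 -0.15727879  1.45517769]
0.1 0.1734 [ 1.79887117e+02 -6.19685919e-03 -1.64608328e+02] [ 0.165973   -0.60237166  0.40372139] 0.08537233650322962
```

View pics/top0.png

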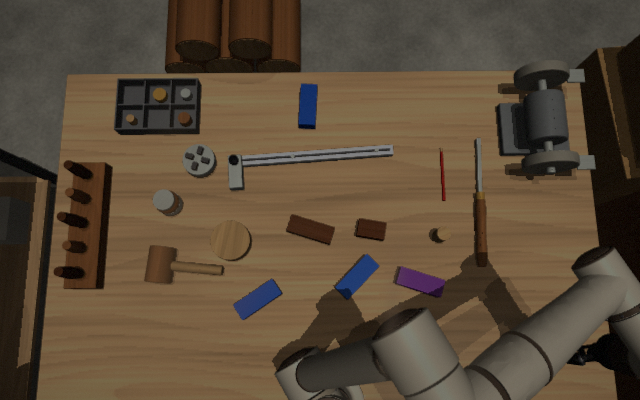

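View pics/scene0.png

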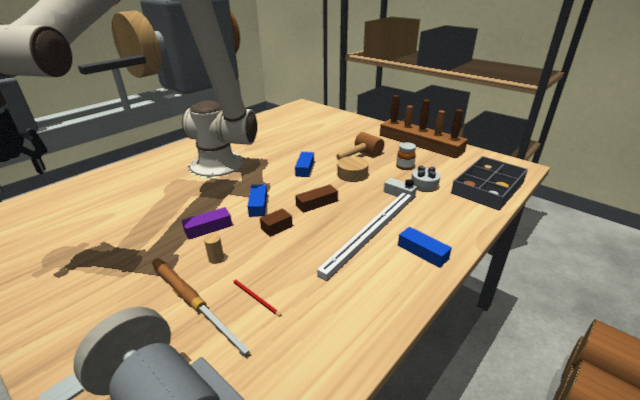

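```bash
cat > h.py <<'E'
import numpy as np,cv2,pickle
def ray(c,u,v,z):
    d=c["R"].T@np.array([(u-c["cx"])/c["fx"],(v-c["cy"])/c["fy"],1]);o=-c["R"].T@c["t"]
    return o+d*(z-o[2])/d[2]
def proj(c,P):
    q=np.atleast_2d(P)@c["R"].T+c["t"];return np.c_[c["cx"]+c["fx"]*q[:,0]/q[:,2],c["cy"]+c["fy"]*q[:,1]/q[:,2]]
def box(x,y,a,L,W=.05,H=.04):
    P=np.array([[sx*W/2,sy*L/2,z] for sx in(-1,1) for sy in(-1,1) for z in(0,H)])
    R=np.array([[np.cos(a),-np.sin(a),0],[np.sin(a),np.cos(a),0],[0,0,1]]);return P@R.T+[x,y,0]
def fitbox(c,mask,L,x0):
    from scipy.optimize import minimize
    S=4;m=cv2.resize(mask.astype(np.float32),None,fx=S,fy=S)
    def cost(p):
        h=cv2.convexHull(((proj(c,box(*p,L))+.5)*S*16).astype(np.int32))
        im=np.zeros(m.shape,np.float32);cv2.fillConvexPoly(im,h,1,cv2.LINE_8,4);return np.abs(im-m).sum()
    best=min((minimize(cost,[x0[0],x0[1],a],method="Nelder-Mead",options=dict(initial_simplex=np.array([[x0[0],x0[1],a],[x0[0]+.02,x0[1],a],[x0[0],x0[1]+.02,a],[x0[0],x0[1],a+.2]]))) for a in(-.4,-.2,0,.2,.4)),key=lambda r:r.fun)
    return best.x,best.fun/S/S,m.sum()/S/S
E
python3 - <<'E'
from h import *
c=pickle.load(open("top0.pkl","rb"));f=c["frame"]
hsv=cv2.cvtColor(f,cv2.COLOR_RGB2HSV)
mk=((hsv[...,2]<115)&(hsv[...,0]<20)&(hsv[...,1]>100)).astype(np.uint8)
n,l,s,ce=cv2.connectedComponentsWithStats(mk)
for u,v,L in((311,229,.13),(371,229,.08)):
    i=l[v,u];print(s[i],ce[i]);print(fitbox(c,l==i,L,ray(c,*ce[i],.02)))
for n_,u,v,z in(("bowl",231,240,.048),("fenceR",393,151,.025),("fenceL",240,160,.025),("blueNear",258,299,.03),("blue2",357,277,.03),("dowel",441,235,.05),("stopcorner",243,188,.04),("jar",167,202,.08),("chuck",198,160,.06),("mallet tip",222,270,.02)): print(n_,ray(c,u,v,z).round(3))
cv2.imwrite("pics/crop.png",cv2.resize(f[130:260,200:400,::-1],None,fx=4,fy=4,interpolation=cv2.INTER_CUBIC))
E
```

```text
[ 218  214  122   48 1719] [282.70622455 234.56195462]
(array([ 0.48018459,  0.04454664, -0.32133218]), np.float64(839.6171875), np.float32(1719.0))
[352 218  49  24 689] [370.60232221 229.34978229]
(array([ 0.47828989, -0.12924329, -0.17885189]), np.float64(130.71484375), np.float32(689.0))
bowl [0.45  0.267 0.048]
fenceR [ 0.712 -0.204  0.025]
fenceL [0.69  0.251 0.025]
blueNear [0.285 0.191 0.03 ]
blue2 [ 0.343 -0.087  0.03 ]
dowel [ 0.456 -0.326  0.05 ]
stopcorner [0.601 0.238 0.04 ]
jar [0.555 0.443 0.08 ]
chuck [0.681 0.366 0.06 ]
mallet tip [0.368 0.296 0.02 ]
```

View pics/crop.png

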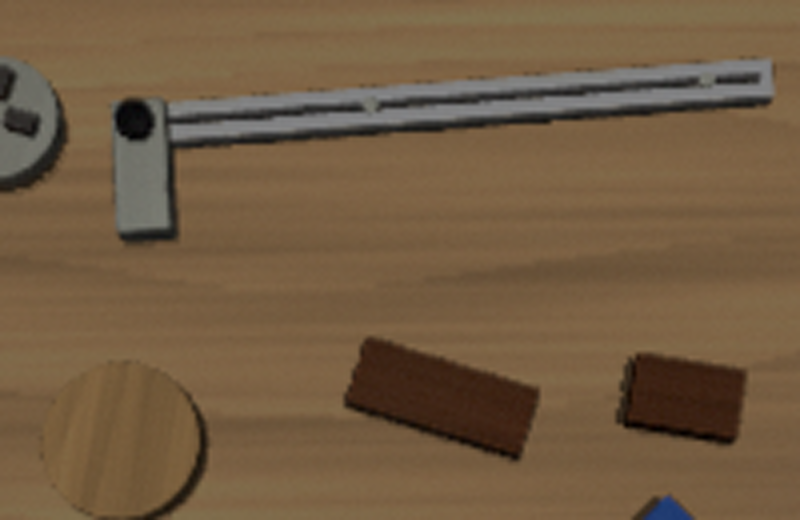

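```bash
python3 - <<'E'
from h import *
from scipy.optimize import least_squares
c=pickle.load(open("top0.pkl","rb"));f=c["frame"]
print("cam",(-c["R"].T@c["t"]).round(3))
hsv=cv2.cvtColor(f,cv2.COLOR_RGB2HSV)
print(hsv[229,300:345:4].tolist(),hsv[210,300:345:8].tolist(),hsv[243,315:330:3].tolist())
for (a,b,e,d),L in(((280,210,340,250),.13),((350,212,392,245),.08)):
    g=f[b:d,a:e].max(2);t,m=cv2.threshold(g,0,1,cv2.THRESH_BINARY_INV+cv2.THRESH_OTSU)
    n,l,s,ce=cv2.connectedComponentsWithStats(m);i=1+np.argmax(s[1:,4])
    M=np.zeros(f.shape[:2],bool);M[b:d,a:e]=l==i;r=fitbox(c,M,L,ray(c,ce[i][0]+a,ce[i][1]+b,.02));print(t,r)
# stop: model points -> crop pixels
mod=np.array([[-.07,0,.04],[-.07,.04,.04],[.03,0,.04],[0,-.45,.025],[.03,-.45,.025],[0,0,.025]])
pix=np.array([[173,232],[120,236],[165,98],[772,97],[768,60],[170,138]])/4-.375+[200,130]
def T(p): a=p[2];R=np.array([[np.cos(a),-np.sin(a),0],[np.sin(a),np.cos(a),0],[0,0,1]]);return mod@R.T+[p[0],p[1],0]
r=least_squares(lambda p:(proj(c,T(p))-pix).ravel(),[.67,.24,0]);print(r.x,r.fun.reshape(-1,2).round(1).tolist())
E
```

```text
cam [0.28  0.008 1.479]
[[12, 166, 63], [10, 174, 63], [11, 157, 65], [11, 159, 64], [11, 169, 62], [10, 171, 61], [11, 182, 59], [10, 183, 60], [11, 174, 60], [16, 114, 125], [16, 116, 125], [16, 117, 124]] [[16, 117, 118], [16, 116, 121], [16, 115, 122], [16, 115, 122], [16, 117, 124], [16, 115, 126]] [[16, 116, 117], [16, 118, 117], [16, 122, 88], [15, 127, 62], [9, 156, 31]]
90.0 (array([ 0.48083943,  0.04444652, -0.31985352]), np.float64(49.095703125), np.float32(900.0))
88.0 (array([ 0.47888087, -0.12821757, -0.16790163]), np.float64(53.970703125), np.float32(595.0))
[0.67329199 0.24419178 0.06665168] [[-0.5, -0.4], [-1.1, -0.3], [-0.1, -0.0], [0.9, -0.1], [0.8, -0.5], [-0.1, 1.2]]
```

```bash
cat >> h.py <<'E'
SP=np.array([.6733,.2442,.0667])
OH_OPEN=.1604
def W(xs,ys,z):
    a=SP[2];return [SP[0]+xs*np.cos(a)-ys*np.sin(a),SP[1]+xs*np.sin(a)+ys*np.cos(a),z]
def O(rel,off): return [180,0,(np.degrees(SP[2]+rel)+off+180)%360-180]
def save(arm,n,name):
    c=arm.camera(n);cv2.imwrite(f"pics/{name}.png",c["frame"][:,:,::-1]);pickle.dump(c,open(f"{name}.pkl","wb"));return c
E
python3 - <<'E'
from h import *
from station import arm
for off in(0,180,90,-90):
    q=arm.solve_ik(W(-.27,-.16,.30),O(-.386,off));print(off,None if q is None else np.round(q,1))
off=180
z=OH_OPEN+.012
s=lambda d:W(-.205-d*np.cos(.386),-.187+d*np.sin(.386),z)
arm.move_gripper(.085)
p=s(.07);arm.movep([*p[:2],.30],O(-.386,off))
print(arm.move_straight(p,stop_force=6))
print(arm.move_straight(s(.040),feed=.06,stop_force=6))
print(arm.move_straight(W(-.085,-.182,z),O(0,off),feed=.05,stop_force=12))
o=arm.get_obs();print(o["wrist_force"],o["position"],o["time"])
print(arm.move_straight(W(-.050,-.182,z),feed=.03,stop_force=8))
o=arm.get_obs();print(o["wrist_force"],o["position"],W(-.061,-.182,z),o["time"])
a=np.array(o["position"]);d=np.array(W(-.04,0,0))-W(0,0,0)
arm.move_straight(a+d,feed=.08);arm.move_straight([a[0]+d[0],a[1]+d[1],.34])
save(arm,"wrist","w1");save(arm,"top","t1");print(arm.get_obs()["time"])
cv2.imwrite("pics/wt1.png",np.vstack([cv2.imread("pics/w1.png")[::1],cv2.imread("pics/t1.png")[100:300]]))
E
```

```text
0 [ 31.5   8.8 -35.5   0.  -45.7  40.2]
180 [  31.5    8.8  -35.5   -0.   -45.7 -139.8]
90 [ 31.5   8.8 -35.5   0.  -45.7 130.2]
-90 [ 31.5   8.8 -35.5   0.  -45.7 -49.8]
False
False
False
[-0.68277409 -0.68460815 -0.15924635] [0.60057133 0.05693001 0.17238948] 7.8167
True
[-0.06840645 -0.71749516 -0.11042007] [0.62539474 0.05851855 0.17163258] [np.float64(0.6245660417057097), np.float64(0.05853901511364759), 0.1724] 8.6417
10.65
```

View pics/wt1.png

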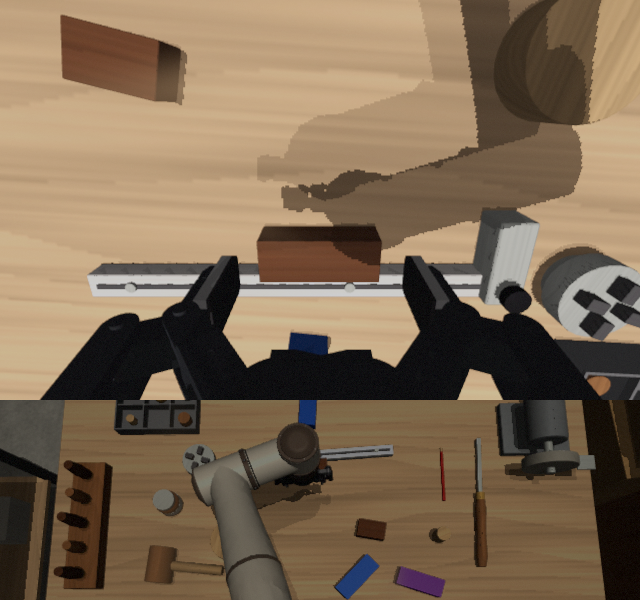

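The wrist view shows the blank lying along the fence (its top edge rows 227–282, cols 258–381), with the end stop at col ~480. Next I push its right end along the fence.

```bash
python3 - <<'E'
from h import *
from station import arm
off=-90; z=.1734+.012
def S(): p=np.array(arm.get_obs()["position"])-[SP[0],SP[1],0];a=SP[2];return np.round([p[0]*np.cos(a)+p[1]*np.sin(a),-p[0]*np.sin(a)+p[1]*np.cos(a),p[2]],4)
arm.move_gripper(0)
arm.movep(W(-.027,-.30,.30),O(0,off))
print(arm.move_straight(W(-.027,-.30,z),stop_force=6),S())
print(arm.move_straight(W(-.027,-.165,z),feed=.05,stop_force=12),S())
print(arm.move_straight(W(-.027,-.125,z),feed=.03,stop_force=8),S(),arm.get_obs()["wrist_force"])
arm.move_straight(W(-.027,-.19,z),feed=.08);arm.move_straight(W(-.027,-.19,.30))
# side press
off=180;z=OH_OPEN+.015
arm.move_gripper(.055)
arm.movep(W(-.115,-.072,.30),O(0,off))
print(arm.move_straight(W(-.115,-.072,z),stop_force=6),S())
print(arm.move_straight(W(-.045,-.072,z),feed=.03,stop_force=8),S(),arm.get_obs()["wrist_force"])
arm.move_straight(W(-.115,-.072,z),feed=.08);arm.move_straight(W(-.115,-.072,.34))
save(arm,"wrist","w2");print(arm.get_obs()["time"])
E
```

```text
False [-0.0265 -0.2999  0.1865]
False [-0.027  -0.1651  0.1854]
True [-0.0272 -0.1408  0.1849] [ 1.28015252 -0.65165858  0.30823449]
False [-0.1145 -0.0718  0.1762]
True [-0.06   -0.0721  0.1746] [ 0.17897708 -0.54723143 -0.16045603]
26.1917
```

View pics/w2.png

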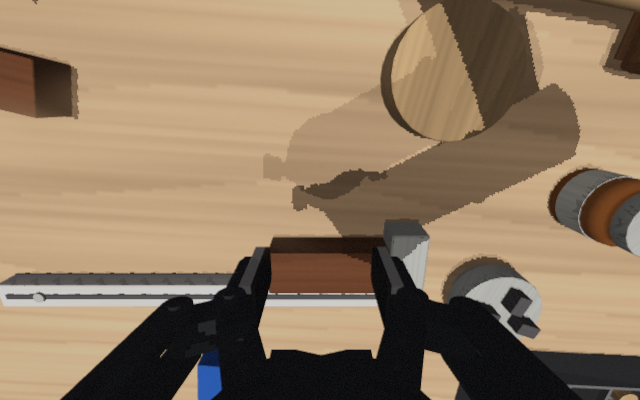

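The wrist view shows the blank in the corner, its left end at col ~385 by the end stop. I'll press the end once more, back off and check with a clear view.

```bash
python3 - <<'E'
from h import *
from station import arm
off=-90; z=.1734+.012
def S(): p=np.array(arm.get_obs()["position"])-[SP[0],SP[1],0];a=SP[2];return np.round([p[0]*np.cos(a)+p[1]*np.sin(a),-p[0]*np.sin(a)+p[1]*np.cos(a),p[2]],4)
arm.move_gripper(0)
arm.movep(W(-.027,-.20,.30),O(0,off))
arm.move_straight(W(-.027,-.20,z),stop_force=6)
print(arm.move_straight(W(-.027,-.125,z),feed=.03,stop_force=6),S())
arm.move_straight(W(-.027,-.20,z),feed=.08);arm.move_straight(W(-.027,-.20,.30))
arm.movep(W(-.2,-.25,.34),O(0,off))
save(arm,"wrist","w3");c=save(arm,"top","t3");print(arm.get_obs()["time"])
a=cv2.imread("pics/t3.png")
m=np.array([[x,y,.04] for x,y in((-.05,-.13),(0,-.13),(0,0),(-.05,0))])
print(proj(c,np.array([W(*p) for p in m])).round(1).tolist())
b=cv2.resize(a[140:215,210:320],None,fx=5,fy=5,interpolation=cv2.INTER_CUBIC)
w=cv2.resize(cv2.imread("pics/w3.png"),(320,200));out=np.zeros((580,640,3),np.uint8);out[:375,:550]=b;out[380:,:320]=w;out[380:,320:]=cv2.resize(a,(320,200))
cv2.imwrite("pics/c3.png",out)
E
```

```text
True [-0.0272 -0.1409  0.1849]
33.7167
[[286.7, 177.1], [285.6, 160.6], [241.3, 163.9], [242.1, 180.5]]
```

View pics/c3.png

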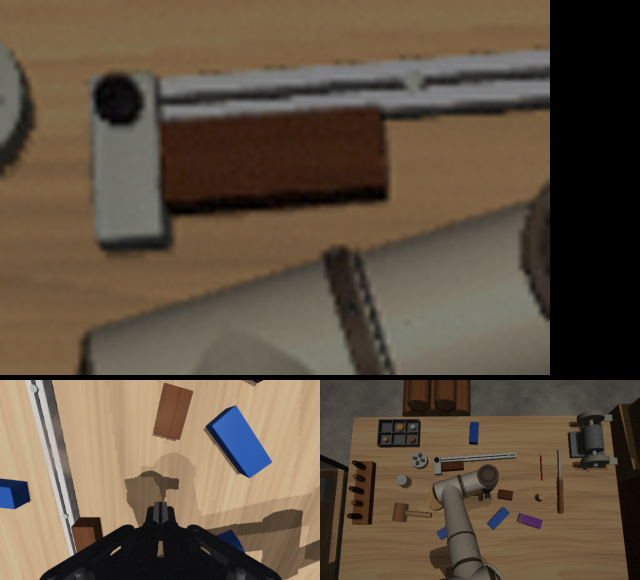

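The top view shows the blank flush along the fence and against the end stop (crop cols 163–385). The end press stopped at the same place as before, and the other items are where they were.

```bash
python3 -c "
from station import arm
print(arm.job_done())"
```

```text
the job is handed in; nothing more can be done
None
```

I pushed the longer blank home, with its long side flush on the fence and its end hard against the stop, and handed the job in at about 34 s; the hand-in returned no verdict, but the last top view and two matching end presses agree with it being home.

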